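# Third hand at the coin-cassette jig

### The arm

A 6-joint arm with a two-finger parallel gripper is mounted at the origin on the work surface. World frame = base frame: x ahead of the robot, y to its left, z up, the work surface at z = 0. Lengths are in m, angles in rad, forces in N, time in s.
With the tool pointing down it reaches from about 0.4 to 0.925 m from the base axis. Payload 12.5 kg.
Tool frame: the origin (TCP) lies between the finger pads; the fingertips stand 14 mm ahead of it and the grasp point (between the pads) lies 5 mm behind it; z points along the fingers, y is the direction in which the jaws open and shut (so a half turn about z gives the same grasp; the last joint's range is limited). The gripper opens to 95 mm and grips with 3 to 60 N. Pads are 20 mm wide; open, the fingers measure 119 mm over their backs; the gripper's body (75 mm by 180 mm) begins 59 mm behind the grasp point.
Start: joints at [1.134, 0.491, 1.559, -0, 1.092, -0.106], TCP at [0.203, 0.591, 0.229] pointing down, gripper open.
Joint ranges: [-3.1, 3.1], [-0.84, 2.19], [0.05, 2.79], [-1.13, 4.28], [0.06, 2.93], [-2.69, 2.69]. Speed limits (rad/s): [2.22, 2.22, 2.79, 3.14, 3.14, 3.14].

### API

Orientations are given as a unit quaternion [w, x, y, z].
In Python, from station import env gives the robot as it stands. The module is installed in compiled form; this text tells all that it offers. Calls block until the motion is done:
- env.reach(position, orientation): joint-space move of the TCP to a pose.
- env.servo_line(position, orientation=None, feed=0.15, stop_force=None): straight line of the TCP; orientation=None keeps the orientation; feed is the mean speed in m/s. With stop_force (N) it stops when the force on the tool has changed by that much, and returns True; else False.
- env.goto_joints(angles): joint-space move.
- env.set_gripper(opening, grasp_force=None): opening from 0.0 (shut) to 1.0 (fully open); grasp_force is the grip in N (None keeps the last); returns when the fingers have stopped.
- env.dwell(seconds).
- env.ik(position, orientation): joint angles nearest the present ones, or None.
- env.camera(name): name is "scene" or "side" or "wrist"; returns a dict with "img" (384x512x3 uint8, blue, green, red), "z_map" (384x512 float32, m along the optical axis (not along the pixel's ray), 0 where there is no reading), "mtx" (3x3 intrinsics, pixels), "R" (3x3) and "t" (3): a world point X has camera coordinates R X + t. Camera axes: x right, y down, z forward; pixel columns grow to the right and rows downward; lengths in m; the calibration is good to about 2 mm. A picture is of the moment at which its call begins.
A pose or a line that the arm cannot do raises env.MotionError and nothing moves.
- env.hand_in(): hands the job in, once; it reports no verdict.
Trained networks look in the newest picture that a camera, given by its name, has taken for a name from the list of things; names that differ only in an ending like _2 or _b are one class to them, and where a whole thing is asked for, a point or a joint stands for the part that bears it (a point fixed in the world has none). Each returns a list of dicts, best first, with "confidence" (0 to 1); they miss things now and then, are a little off and sometimes report something else, mostly with a low value. They report only what shows in the picture. A call takes as long as a camera call. They do not tell look-alikes from the thing itself.
- env.regions_of(camera, query): "pixels" (384x512 bool, what is visible of it).
- env.landmark_of(camera, query): "point" ([x, y, z] in m, in world coordinates, good to about 4 mm: a listed point, or the origin of a listed thing).
Readings, each from a call of its own:
- env.read_t(): time.
- env.read_joints(): joint angles.
- env.read_dq(): joint speeds.
- env.read_tau(): joint torques, N m.
- env.read_eef_pos(): TCP position.
- env.read_tcp_rot(): TCP orientation.
- env.read_wrist_force(): force on the tool from outside, world axes, zero at the start.
- env.read_moment(): the same for the moment, N m.
- env.read_finger_gap(): opening from 0.0 (shut) to 1.0 (fully open).
Only numpy, scipy, OpenCV 4.12 (cv2) and the standard library are available. Lean on these libraries where they do the work, as an engineer would, in place of code of your own. Each camera call takes 0.05 s, during which the arm holds its last target.

### The job

Be my third hand: set the cream coin cassette down gently, flat on the jig bed between the two blue lines, with its black flange facing the sprung steel plate but not yet pushing it. Then slide it squarely against the plate with the gripper until the yellow pointer is in the green part of the gauge, never in the red, and keep it steady there while I drive the screws: hold at least two seconds and finish with your program still pressing, not letting go. Push only on the cassette, not on the plate, and leave the other things on the bench where they are.

Things in the scene. Friction and masses are not known exactly. Their poses are not given: they have to be found in the camera images.
- jig: Fixed assembly jig: aluminium base 300 mm long (x from -135 to +165 mm), 130 mm wide (y), 12 mm thick; its flat top (z = 12 mm) is the bed. Origin on the bench surface, midway between the two blue painted lines, which run along x, inner edges 76 mm apart. +x points to the sprung plate, z up. No raised rails. Blue spring housing at x 145 to 159 mm, top z = 52 mm.
- gauge (a point): Middle of the top of the jig's black gauge block (50 x 24 mm along jig x, y; top 35 mm above the bench), fixed to the jig at x = 81, y = 66 mm. Along the jig's +x its scale is white for 8 mm, then green for 10 mm, then red; the plate's yellow pointer runs over it.
- plate_face (a point): Middle of the face of the sprung upright steel plate (84 mm wide, 50 mm high, 8 mm thick, standing 1 mm above the bed) that the flange is pressed against; with the plate at rest it lies at x = 55, y = 0, z = 38 mm of the jig. Axes as the jig's; the face looks to -x. It carries the yellow pointer.
- plate (a joint): Travel of the sprung plate in m along the jig's +x, 0 at rest, stop at 0.028. Spring: about 3 N to start, plus 0.6 N per mm. Pointer is in the green from 0.008 to 0.018 (about 8 to 14 N), beyond that in the red.
- cassette_center (a point): Centre of the loose cream coin cassette (two pale slotted tubes on top, yellow latch at the rear, black flange at the front; 0.2 to 0.4 kg), 20 mm above its underside. x points to the flange, z up. Body 127 mm long, 48 wide, 38 high with flat upright sides: grasp across the 48 mm. Tubes rise to 46 mm. Rear end 65 mm behind this point.
- flange_face (a point): Middle of the outer face of the cassette's black flange (60 mm wide, 46 mm high, 6 mm thick), 68 mm ahead (+x) of the cassette centre and 23 mm above its underside.
- note_reader_center (a point): Leave alone: centre of a grey note reader with a yellow top panel, 120 x 65 x 42 mm, lying on the bench; may lie where the cassette would be and vice versa.
- driver_grip (a point): Leave alone: grip of a screwdriver lying on the bench.
- can_red_center (a point): Leave alone: centre of a red drink can, 66 mm diameter, 120 mm tall.
- can_green_center (a point): Leave alone: centre of a green drink can, 66 mm diameter, 120 mm tall.
- jar_center (a point): Leave alone: centre of a jar with a blue cap, 60 mm diameter, 75 mm tall.
- padlock_center (a point): Leave alone: centre of a brass padlock, 60 x 40 x 22 mm plus shackle, lying flat.
Not all that is in view belongs to the job. What is shaped like the part that bears cassette_center but pink is not meant.

How it is judged:
On the way, in this order (a step that is already met when the one before it is completed fails the run):
1. the cassette is on the jig bed between the blue lines, flange towards the plate, the plate not yet pushed (y of cassette_center in the frame of jig between -0.008 and 0.008 m and z of cassette_center in the frame of jig between 0.028 and 0.038 m and angle between the x axis of cassette_center and the x axis of jig, either way round below 0.09 rad and angle between cassette_center's own z axis and vertical below 0.09 rad and x of cassette_center in the frame of jig above -0.11 m and x of flange_face in the frame of jig between -0.06 and 0.058 m and value of joint plate below 0.003 m), for 0.1 s.
2. the gripper presses the cassette squarely on the plate, pointer in the green, for two seconds (y of cassette_center in the frame of jig between -0.008 and 0.008 m and z of cassette_center in the frame of jig between 0.028 and 0.038 m and angle between the x axis of cassette_center and the x axis of jig, either way round below 0.09 rad and angle between cassette_center's own z axis and vertical below 0.09 rad and distance between flange_face and plate_face below 0.02 m and value of joint plate between 0.0075 and 0.0185 m and contact force between cassette and plate between 6 and 16 N and contact force between the fingers and cassette above 2 N and contact force between each of the arm, the fingers and plate below 0.5 N), for 1.9 s.
At the end, for the whole second after the job is handed in: Gripper still pressing: plate travel 7.5 to 18.5 mm, 6 to 16 N between cassette and plate; cassette at rest, flat on the bed (4 mm up, 2 mm down, 0.09 rad), within 8 mm of the centre line and 0.09 rad of square, flange within 20 mm of the plate site; robot off the plate (all of step 2 and linear speed of cassette below 0.01 m/s and velocity of joint plate below 0.01 m/s); the arm keeps its last pose, push and grip.
It fails at once if the pointer goes well into the red (plate travel over 19.5 mm) (value of joint plate above 0.0195 m).
It fails at once if the cassette is dropped or slammed on the jig (over 60 N) (contact force between cassette and jig above 60 N).
It fails at once if the robot pushes the plate itself (contact force between any of the arm, the fingers and plate above 3 N).
It fails at once if another thing on the bench is moved more than 30 mm (distance of any of note_reader_center, driver_grip, can_red_center, can_green_center, jar_center, padlock_center from where it was at the start of the episode above 0.03 m).
It also fails if it takes over 51 s, if anything falls off the work surface, if the arm or the gripper's body presses on something with over 40 N, if the wrist force passes 120 N, or if a joint passes its speed limit or range.

## Working session

There is one attempt and no reset: what is moved stays moved. The work goes in short steps, each a Python script; the robot and the scene stay as the last script left them, time stands still between calls to the robot, and variables do not carry over. Pictures are saved under pics/ and viewed, and the job is handed in when it is done.

```bash
mkdir -p pics; ls; python3 - <<'E'
from station import env
import cv2,numpy as np
for c in ("scene","side","wrist"):
    d=env.camera(c); cv2.imwrite(f"pics/{c}0.png",d["img"])
    print(c,d["R"].round(3).tolist(),d["t"].round(3))
    for q in ("jig","gauge","plate_face","cassette_center","flange_face","note_reader_center","driver_grip","can_red_center","can_green_center","jar_center","padlock_center"):
        r=env.landmark_of(c,q)
        print(q,[(np.round(x["point"],3).tolist(),round(x["confidence"],2)) for x in r[:3]])
print(env.read_t())
E
```

```text
pics
scene [[-0.627, 0.779, 0.011], [0.595, 0.488, -0.638], [-0.503, -0.393, -0.77]] [ 0.313 -0.285  1.678]
jig [([0.546, 0.196, -0.003], 0.86), ([0.532, -0.102, 0.018], 0.37)]
gauge [([0.609, 0.284, 0.034], 0.63)]
plate_face [([0.604, 0.213, 0.037], 0.87)]
cassette_center [([0.531, -0.1, 0.022], 0.81), ([0.3, -0.372, 0.021], 0.81), ([0.314, -0.174, 0.025], 0.7)]
flange_face [([0.596, -0.077, 0.025], 0.89), ([0.374, -0.146, 0.022], 0.85), ([0.38, 0.055, 0.022], 0.84)]
note_reader_center [([0.521, -0.292, 0.022], 0.86)]
driver_grip [([0.714, -0.207, 0.012], 0.51)]
can_red_center [([0.791, -0.067, 0.058], 0.6)]
can_green_center [([0.647, 0.47, 0.056], 0.69)]
jar_center [([0.696, -0.385, 0.04], 0.71)]
padlock_center [([0.469, 0.412, 0.007], 0.75)]
side [[0.813, -0.583, 0.021], [-0.351, -0.518, -0.78], [0.465, 0.626, -0.625]] [-0.419  0.267  0.843]
jig [([0.545, 0.198, 0.003], 0.91)]
gauge [([0.61, 0.286, 0.034], 0.89)]
plate_face [([0.604, 0.212, 0.037], 0.94)]
cassette_center [([0.338, 0.005, 0.02], 0.93), ([0.533, -0.103, 0.02], 0.91), ([0.3, -0.373, 0.019], 0.82)]
flange_face [([0.594, -0.073, 0.02], 0.79), ([0.373, -0.147, 0.023], 0.69), ([0.376, 0.055, 0.026], 0.66)]
note_reader_center [([0.523, -0.299, 0.019], 0.8)]
driver_grip [([0.718, -0.205, 0.008], 0.86)]
can_red_center [([0.786, -0.064, 0.057], 0.62)]
can_green_center [([0.647, 0.464, 0.06], 0.78)]
jar_center [([0.695, -0.392, 0.039], 0.77)]
padlock_center [([0.466, 0.415, 0.014], 0.54), ([0.647, 0.466, 0.061], 0.48)]
wrist [[0.324, 0.946, 0.002], [0.909, -0.312, 0.277], [0.263, -0.088, -0.961]] [-0.625 -0.031  0.39 ]
jig []
gauge []
plate_face []
cassette_center []
flange_face []
note_reader_center []
driver_grip []
can_red_center []
can_green_center []
jar_center []
padlock_center []
1.8
```

View pics/scene0.png

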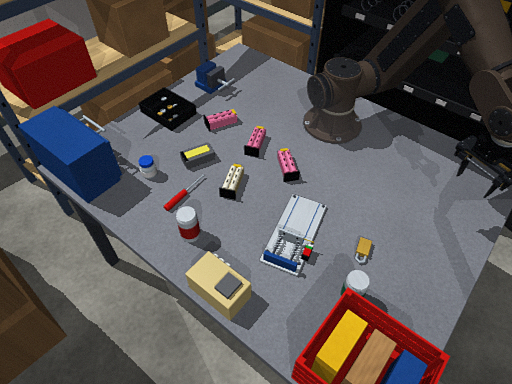

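View pics/side0.png

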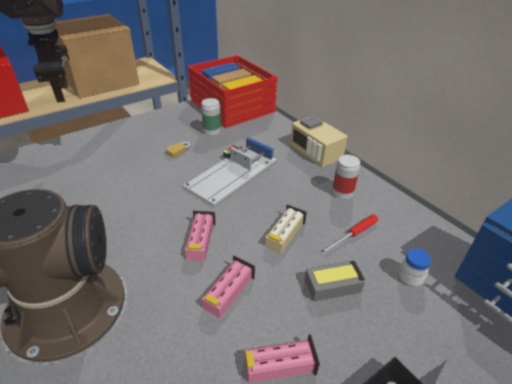

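The cream cassette is at scene (232,181) and side (286,229), and pink look-alikes lie nearby. The jig is at scene (293,233). Next I'll refine the yaws from depth.

```bash
cat > h.py <<'E'
from station import env
import cv2,numpy as np
def cloud(d):
    z=d["z_map"]; v,u=np.mgrid[:384,:512]; K=d["mtx"]
    P=np.stack([(u-K[0,2])/K[0,0]*z,(v-K[1,2])/K[1,1]*z,z],-1)
    return (P-d["t"])@d["R"]
def quat(yaw): # tool down, tool y at angle yaw+90deg (tool x along -/+?)
    from scipy.spatial.transform import Rotation as Ro
    c,s=np.cos(yaw),np.sin(yaw)
    M=np.array([[c,s,0],[s,-c,0],[0,0,-1]])  # columns x=(c,s,0), y=(s,-c,0), z=down
    q=Ro.from_matrix(M).as_quat(); return [q[3],q[0],q[1],q[2]]
E
python3 - <<'E'
from h import *
for c in ("scene","side"):
    d=env.camera(c); X=cloud(d); img=d["img"].astype(int)
    B,G,R=[img[...,i] for i in range(3)]
    print(c)
    for r in env.regions_of(c,"cassette_center"):
        m=r["pixels"]; p=X[m]; 
        if np.hypot(*(np.median(p,0)[:2]-[.53,-.1]))>.08: continue
        rgb=np.median(img[m],0); p=p[(p[:,2]>.006)&(p[:,2]<.06)]
        top=p[p[:,2]>.034]
        rect=cv2.minAreaRect((top[:,:2]*1000).astype(np.float32))
        bx=cv2.minAreaRect((p[:,:2]*1000).astype(np.float32))
        print("conf",r["confidence"],rgb,m.sum(),"top",rect,"all",bx,p[:,2].max())
    # jig blue lines
    near=(np.hypot(X[...,0]-.546,X[...,1]-.197)<.19)&(abs(X[...,2]-.012)<.006)
    blue=near&(B-R>50)
    cv2.imwrite(f"pics/blue_{c}.png",(blue*255).astype(np.uint8))
    p=X[blue][:,:2]; 
    yaw=.255
    for _ in range(4):
        ax=np.array([np.cos(yaw),np.sin(yaw)]);n=np.array([-ax[1],ax[0]])
        o=(p-[.546,.197])
        s=o@n; a=o@ax; k1=(s>.03)&(s<.055);k2=(s<-.03)&(s>-.055)
        f1=np.polyfit(a[k1],s[k1],1);f2=np.polyfit(a[k2],s[k2],1)
        dy=(f1[0]*k1.sum()+f2[0]*k2.sum())/(k1.sum()+k2.sum()); yaw+=dy
    print("yaw",yaw,"centres",f1,f2,k1.sum(),k2.sum(), "mid off", (f1[1]+f2[1])/2)
    for q in("cassette_center","flange_face","jig","plate_face","gauge"):
        print(q,[np.round(x["point"],4).tolist() for x in env.landmark_of(c,q)][:4])
    u0,v0={"scene":(290,180),"side":(232,165)}[c]
    cv2.imwrite(f"pics/crop_{c}.png",cv2.resize(d["img"][v0-30 if c=='side' else 140:v0+90 if c=='side' else 290, u0-60:u0+80],None,fx=4,fy=4,interpolation=2))
E
```

```text
scene
conf 0.55 [111. 137. 139.] 493 top ((539.8072509765625, -102.36902618408203), (132.4348907470703, 56.62880325317383), 26.57207489013672) all ((539.8820190429688, -103.25886535644531), (133.64630126953125, 59.77832794189453), 26.270917892456055) 0.05090125608339971
yaw 0.25593880990817697 centres [0.00822365 0.04079377] [-0.01103173 -0.0391674 ] 55 41 mid off 0.0008131846422937093
cassette_center [[0.3107, -0.176, 0.0247], [0.3382, 0.0012, 0.02], [0.5319, -0.1004, 0.0162], [0.298, -0.3742, 0.0218]]
flange_face [[0.3634, -0.4025, 0.0201], [0.595, -0.0745, 0.0239], [0.3795, 0.0567, 0.0245]]
jig [[0.5437, 0.1976, -0.0032]]
plate_face [[0.6036, 0.2165, 0.04]]
gauge [[0.6108, 0.2818, 0.0346]]
side
conf 0.84 [130.5 160.  168. ] 1078 top ((533.90869140625, -103.22278594970703), (135.89613342285156, 60.050594329833984), 24.05419158935547) all ((533.7054443359375, -103.31352233886719), (136.3413543701172, 60.050594329833984), 24.05419158935547) 0.049517967166351234Traceback (most recent call last):
  File "<stdin>", line 24, in <module>
    raise TypeError("expected non-empty vector for x")
TypeError: expected non-empty vector for x
```

```bash
ls pics
```

```text
blue_scene.png
blue_side.png
crop_scene.png
scene0.png
side0.png
wrist0.png
```

```bash
python3 - <<'E'
from h import *
print(env.read_tcp_rot())
for k in (0,np.pi):
    for p,y in (((.532,-.102,.22),.42),((.532,-.102,.02),.42),((.50,.187,.2),.256),((.50,.187,.035),.256),((.55,.2,.035),.256)):
        q=env.ik(list(p),quat(y+k)); print(k,p,None if q is None else np.round(q,2))
# views
env.reach([.47,.18,.30],quat(.256))
d=env.camera("wrist"); cv2.imwrite("pics/w_jig.png",d["img"])
X=cloud(d); np.savez("/tmp/jig.npz",X=X,img=d["img"])
for q in("jig","plate_face","gauge"): print(q,[(np.round(x["point"],4).tolist(),x["confidence"]) for x in env.landmark_of("wrist",q)][:2])
env.reach([.46,-.13,.30],quat(.42))
d=env.camera("wrist"); cv2.imwrite("pics/w_cas.png",d["img"])
X=cloud(d); np.savez("/tmp/cas.npz",X=X,img=d["img"])
for q in("cassette_center","flange_face"): print(q,[(np.round(x["point"],4).tolist(),x["confidence"]) for x in env.landmark_of("wrist",q)][:3])
print(env.read_t())
E
```

```text
[-2.54196697e-06  1.64652719e-01  9.86351601e-01  3.02857837e-05]
0 (0.532, -0.102, 0.22) [-0.31  0.38  1.77 -0.    0.98  0.84]
0 (0.532, -0.102, 0.02) [-0.31  0.68  1.94 -0.    0.53  0.84]
0 (0.5, 0.187, 0.2) [ 0.23  0.4   1.82 -0.    0.93  1.55]
0 (0.5, 0.187, 0.035) [ 0.23  0.64  1.95 -0.    0.55  1.55]
0 (0.55, 0.2, 0.035) [ 0.24  0.69  1.82 -0.    0.63  1.55]
3.141592653589793 (0.532, -0.102, 0.22) [-0.31  0.38  1.77 -0.    0.98 -2.3 ]
3.141592653589793 (0.532, -0.102, 0.02) [-0.31  0.68  1.94 -0.    0.53 -2.3 ]
3.141592653589793 (0.5, 0.187, 0.2) [ 0.23  0.4   1.82 -0.    0.93 -1.59]
3.141592653589793 (0.5, 0.187, 0.035) [ 0.23  0.64  1.95 -0.    0.55 -1.59]
3.141592653589793 (0.55, 0.2, 0.035) [ 0.24  0.69  1.82 -0.    0.63 -1.59]
jig [([0.546, 0.1982, 0.0044], 0.64)]
plate_face [([0.6083, 0.2133, 0.0375], 0.89)]
gauge [([0.6101, 0.2835, 0.0341], 0.87)]
cassette_center [([0.3119, -0.1743, 0.0177], 0.98), ([0.3323, 0.0038, 0.0243], 0.73), ([0.5347, -0.1017, 0.0142], 0.7)]
flange_face [([0.3732, -0.1456, 0.0221], 0.85), ([0.3786, 0.0554, 0.0256], 0.81), ([0.5953, -0.0734, 0.0252], 0.72)]
5.5833
```

View pics/w_jig.png

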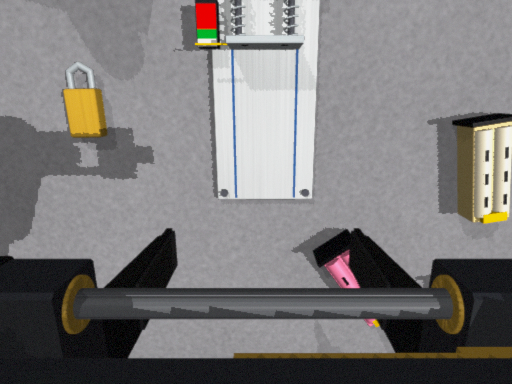

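View pics/w_cas.png

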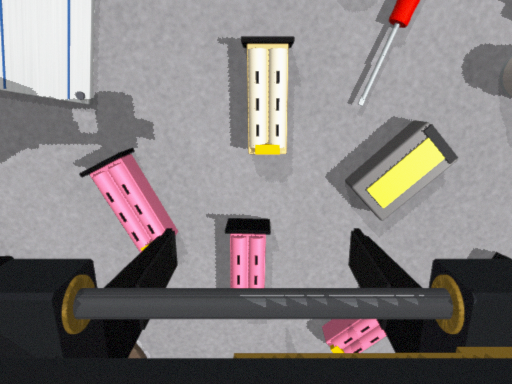

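Wrist views: the jig's blue lines run from about (233,50) to (236,197) and (297,50) to (294,197), with the plate at row 41 and the gauge at (207,30). The cream cassette is at (267,97), flange up, nearly aligned with the tool. Now I'll fit both poses.

```bash
python3 - <<'E'
from h import *
f=np.load("/tmp/jig.npz");X=f["X"];img=f["img"].astype(int);B,G,R=[img[...,i] for i in range(3)]
blue=(B-R>40)&(abs(X[...,2]-.012)<.008); 
yaw=.256
for _ in range(5):
    ax=np.array([np.cos(yaw),np.sin(yaw)]);n=np.array([-ax[1],ax[0]])
    o=X[blue][:,:2]-[.546,.198]; s=o@n;a=o@ax
    out=[]
    for k in ((s>.03)&(s<.05)&(a<.05),(s<-.03)&(s>-.05)&(a<.05)):
        out.append((np.polyfit(a[k],s[k],1),k.sum(),s[k].min(),s[k].max(),a[k].min()))
    yaw+=np.mean([q[0][0] for q in out])
print("jig yaw",yaw,out)
bed=(abs(X[...,2]-.012)<.004)&(img.min(-1)>120); p=X[bed][:,:2]-[.546,.198]
a=p@ax; s=p@n; k=(a<.0)&(abs(s)<.1); print("bed rear edge",np.percentile(a[k],[0,.5,2]),"sides",np.percentile(s[k],[.5,99.5]), "bed z",np.median(X[bed][:,2]))
# plate top
pl=(abs(X[...,2]-.063)<.006);p=X[pl][:,:2]-[.546,.198];a=p@ax;s=p@n;k=(abs(s)<.06)&(a>0)&(a<.12);print("plate top a",np.percentile(a[k],[2,50,98]),"s",np.percentile(s[k],[1,99]),k.sum())
f=np.load("/tmp/cas.npz");X=f["X"];img=f["img"].astype(int)
m=np.zeros((384,512),bool); m[30:165,225:310]=1
m&=(X[...,2]>.025)&(X[...,2]<.06)
p=(X[m][:,:2]*1000).astype(np.float32); print("cass all",cv2.minAreaRect(p), m.sum())
c=m&(img.min(-1)>90)|(m&(img[...,2]>150)); c[:50]=0
p=(X[c][:,:2]*1000).astype(np.float32); print("body",cv2.minAreaRect(p),c.sum(),X[c][:,2].max())
E
```

```text
jig yaw 0.26158307576108514 [(array([-9.95687151e-05,  4.03685410e-02]), np.int64(369), np.float64(0.03866205862350296), np.float64(0.04220358195573504), np.float64(-0.12887403783704068)), (array([ 9.95687151e-05, -3.86165970e-02]), np.int64(354), np.float64(-0.04043205690352277), np.float64(-0.0369344403389883), np.float64(-0.12902675824205695))]
bed rear edge [-0.13094162 -0.13033506 -0.12834598] sides [-0.06321598  0.06497812] bed z 0.011527526977999403
plate top a [0.05801571 0.06182545 0.06589555] s [-0.04026936  0.04172309] 698
cass all ((534.5698852539062, -101.48976135253906), (131.29714965820312, 59.4062385559082), 24.09062957763672) 4799
body ((528.8333129882812, -103.898193359375), (118.85713958740234, 47.966209411621094), 24.09062957763672) 4030 0.047885177052930876
```

```bash
python3 - <<'E'
from h import *
c=np.array([.5332,-.1021]);q=quat(.4205)
env.reach([*c,.15],q)
print(env.servo_line([*c,.020],q,feed=.12,stop_force=15))
env.set_gripper(0.3,30); print(env.read_finger_gap(),env.read_finger_gap()*95,env.read_eef_pos())
env.servo_line([*c,.16],q,feed=.15)
print(env.read_finger_gap(),env.read_wrist_force(),env.read_t())
d=env.camera("wrist");cv2.imwrite("pics/w_lift.png",d["img"])
d=env.camera("side");cv2.imwrite("pics/s_lift.png",d["img"])
E
```

```text
False
0.5036807847700112 47.84967455315107 [ 0.53323091 -0.1021121   0.02000139]
0.5039486717077372 [-0.31214488 -0.19211312 -2.84409605] 9.425
```

View pics/w_lift.png

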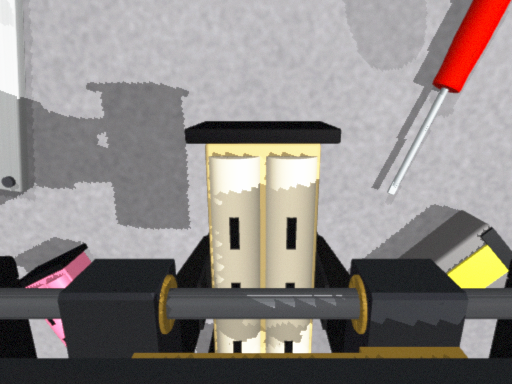

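View pics/s_lift.png

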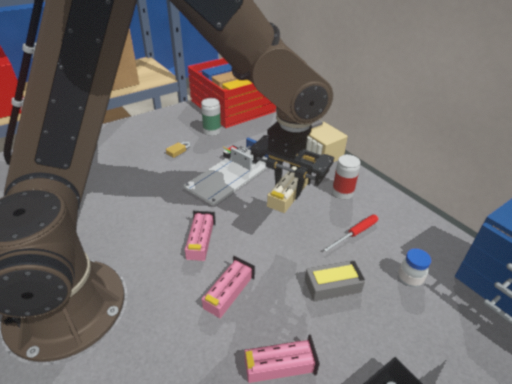

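The grasp is good: the cream cassette sits square between the fingers, flange at wrist row 132, gap 47.9 mm and weight about 2.8 N. Next I'll place it on the bed.

```bash
cat >> h.py <<'E'
JY=.2616; AX=np.array([np.cos(JY),np.sin(JY)]); N=np.array([-AX[1],AX[0]]); J=np.array([.5491,.1998])
def jp(x,z,y=0): return [*(J+x*AX+y*N),z]
E
python3 - <<'E'
from h import *
q=quat(JY)
env.reach(jp(-.045,.16),q)
env.servo_line(jp(-.045,.040),q,feed=.12)
print(env.read_wrist_force())
print(env.servo_line(jp(-.045,.026),q,feed=.015,stop_force=3))
print(env.read_eef_pos(),env.read_wrist_force())
env.dwell(.2); print(env.read_wrist_force(),env.read_t())
d=env.camera("wrist");cv2.imwrite("pics/w_place.png",d["img"])
d=env.camera("side");cv2.imwrite("pics/s_place.png",cv2.resize(d["img"][90:240,140:340],None,fx=4,fy=4,interpolation=2))
E
```

```text
[ 0.80608343  0.76944643 -1.54874156]
True
[0.50561433 0.18817131 0.03188324] [ 0.27146285 -1.14483441  4.86794112]
[-0.39454196 -0.23020948  5.34709445] 12.6
```

View pics/w_place.png

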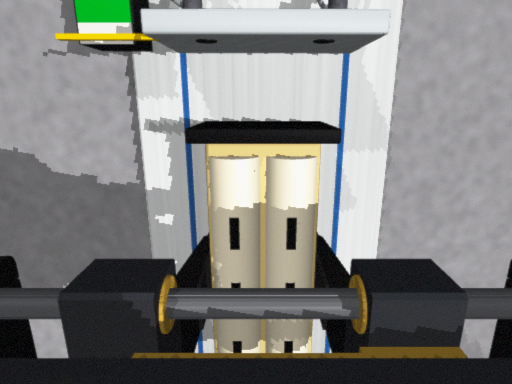

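View pics/s_place.png

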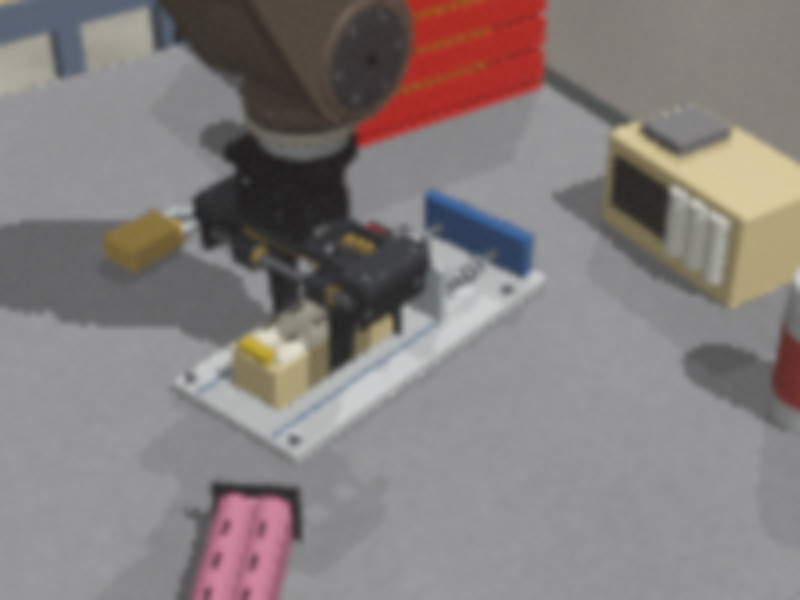

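The cassette is down: contact came at z = 0.0319, as expected. The image suggests it sits about 2 mm towards +y, so I'll measure that with depth.

```bash
cat > m.py <<'E'
from h import *
def meas(name):
    d=env.camera("wrist");cv2.imwrite(f"pics/{name}.png",d["img"]);X=cloud(d);img=d["img"].astype(int);B,G,R=[img[...,i] for i in range(3)]
    o=X[...,:2]-J; a=o@AX; s=o@N; z=X[...,2]
    for nm,lo,hi in(("L",.03,.052),("R",-.052,-.03)):
        k=(B-R>40)&(abs(z-.012)<.01)&(s>lo)&(s<hi)&(a<.05)
        if k.sum()>20: print(nm,k.sum(),np.polyfit(a[k],s[k],1).round(4),s[k].min().round(4),s[k].max().round(4))
    k=(img.max(-1)<70)&(abs(z-.058)<.006)&(abs(s)<.045)&(a>-.02)&(a<.1)
    if k.any():
        print("flange s",np.percentile(s[k],[1,99]).round(4),"a",np.percentile(a[k],[1,50,99]).round(4),"z",np.median(z[k]))
        r=cv2.minAreaRect((np.c_[a[k],s[k]]*1000).astype(np.float32)); print("flange rect",r)
    k=(abs(z-.063)<.006)&(abs(s)<.05)&(a>.03)&(a<.12)&(img.min(-1)>70)
    if k.any(): print("plate a",np.percentile(a[k],[1,50,99]).round(4),"s",np.percentile(s[k],[1,99]).round(4))
    k=(R>150)&(G>120)&(B<90)&(s>.04)&(s<.09)&(a>.02)
    if k.any(): print("pointer a",np.percentile(a[k],[2,50,98]).round(4),"z",np.median(z[k]).round(4),k.sum())
    for nm,kk in(("green",(G-R>60)&(G-B>60)),("red",(R-G>80)&(R-B>80)),("white",(img.min(-1)>150)&(z>.025))):
        k=kk&(s>.045)&(s<.085)&(a>.03)&(a<.12)
        if k.sum()>5: print(nm,np.percentile(a[k],[2,98]).round(4),k.sum())
    print("t",env.read_t(),"F",env.read_wrist_force().round(2))
E
python3 -c "
from m import *
meas('w_m1')"
```

```text
L 1082 [0.     0.0388] 0.037 0.0409
R 1139 [-0.0017 -0.0401] -0.042 -0.0384
flange s [-0.0288  0.029 ] a [-0.0192  0.0202  0.0544] z 0.05735446380715898
flange rect ((17.40127944946289, 0.0421142578125), (59.61211013793945, 74.67525482177734), 89.98517608642578)
plate a [0.0545 0.0582 0.0623] s [-0.0415  0.04  ]
pointer a [0.0545 0.0555 0.0567] z 0.052 578
green [0.0638 0.0718] 1262
white [0.0558 0.0634] 663
t 12.75 F [ 0.48 -1.16  5.4 ]
```

```bash
python3 - <<'E'
from m import *
q=quat(JY)
env.servo_line(jp(-.020,.0322,-.001),q,feed=.03)
print(env.read_eef_pos(),env.read_wrist_force())
meas("w_m2")
env.servo_line(jp(-.004,.0322,-.001),q,feed=.02)
meas("w_m3"); print("Fx",env.read_wrist_force()[:2]@AX,(env.read_eef_pos()[:2]-J)@AX,env.read_eef_pos()[2],env.read_finger_gap())
E
```

```text
[0.53003227 0.19366321 0.03206005] [-0.13106314 -0.42566166 -2.24189319]
L 759 [0.0017 0.0389] 0.0371 0.0407
R 790 [-0.0026 -0.0401] -0.0419 -0.0383
flange s [-0.0328  0.0309] a [-0.0192  0.0435  0.0479] z 0.057764807258003974
flange rect ((14.0093994140625, -0.9391593933105469), (68.0257797241211, 67.30061340332031), 0.07169759273529053)
plate a [0.0306 0.0584 0.0626] s [-0.0414  0.04  ]
pointer a [0.0548 0.0558 0.0566] z 0.0521 408
green [0.0638 0.0735] 1298
red [0.0742 0.0966] 3371
white [0.0567 0.0634] 850
t 13.8 F [-0.01 -0.16 -3.47]
L 641 [0.0006 0.0388] 0.0369 0.0406
R 687 [-0.0024 -0.0401] -0.042 -0.0384
flange s [-0.0329  0.0311] a [-0.0047  0.058   0.0622] z 0.057699730635881116
flange rect ((31.84223175048828, -0.8048210144042969), (67.76000213623047, 78.57909393310547), 89.87002563476562)
plate a [0.0311 0.0658 0.0707] s [-0.0414  0.0398]
pointer a [0.063  0.0639 0.0647] z 0.0521 404
green [0.0643 0.0733] 1109
red [0.0745 0.0992] 3452
white [0.056  0.0613] 640
t 14.8 F [-7.59 -2.5   2.39]
Fx -7.97470977320849 -0.00512760023351295 0.03208392247494385 0.5040770881922761
```

View pics/w_m3.png

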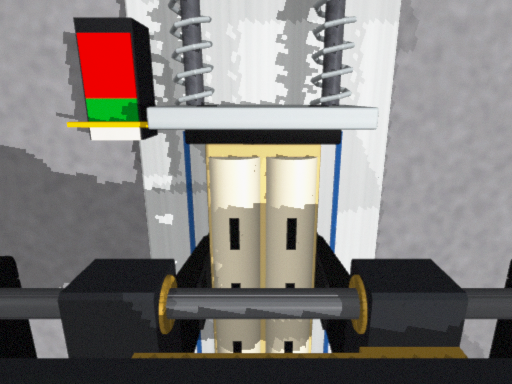

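The pointer, at (105,125), has just reached the green: plate travel is about 8.1 mm and push about 8 N. The fingers are clear of the plate. I'll go on to mid-green and hold.

```bash
python3 - <<'E'
from m import *
q=quat(JY)
env.servo_line(jp(.0012,.0322,-.001),q,feed=.01)
meas("w_m4"); print("Fx",env.read_wrist_force()[:2]@AX,(env.read_eef_pos()[:2]-J)@AX,env.read_eef_pos()[2],env.read_finger_gap())
env.dwell(1.0)
print("Fx",env.read_wrist_force()[:2]@AX,(env.read_eef_pos()[:2]-J)@AX)
E
```

```text
L 591 [0.0006 0.0388] 0.0371 0.0408
R 632 [-0.0019 -0.0401] -0.0419 -0.0384
flange s [-0.0329  0.031 ] a [-0.0001  0.0627  0.0669] z 0.05771579097322638
flange rect ((36.26750946044922, -0.9112777709960938), (67.54303741455078, 79.15441131591797), 89.97825622558594)
plate a [0.0323 0.0705 0.0754] s [-0.0413  0.0398]
pointer a [0.066  0.0686 0.0694] z 0.0521 452
green [0.0638 0.0733] 800
red [0.0742 0.0993] 3401
white [0.0557 0.0634] 885
t 15.5167 F [-10.32  -4.05   4.12]
Fx -11.018700696108933 -0.0004468765692608093 0.032077949363077535 0.49985705526317653
Fx -10.48234230032914 -0.00044055539255631257
```

View pics/w_m4.png

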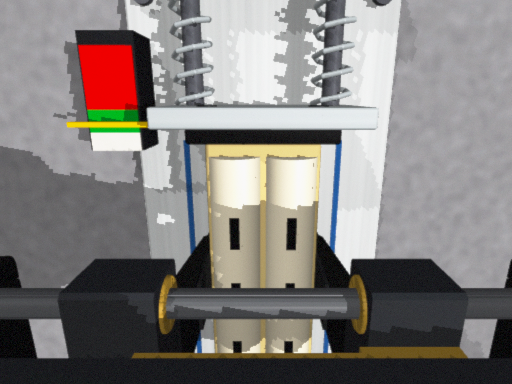

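The pointer at (105,125) is inside the green band: travel is about 12.8 mm and force about 10.5 N, against 10.7 N expected from the spring. Now hold and hand in.

```bash
python3 - <<'E'
from m import *
env.dwell(3.0); meas("w_m5")
print("Fx",env.read_wrist_force()[:2]@AX,env.read_finger_gap(),abs(env.read_dq()).max())
env.hand_in()
E
```

```text
L 592 [0.0008 0.0387] 0.037 0.0405
R 633 [-0.002  -0.0401] -0.042 -0.0383
flange s [-0.0327  0.0309] a [-0.0001  0.0627  0.0669] z 0.057698636572025015
flange rect ((36.356956481933594, -1.254241943359375), (67.27467346191406, 78.64029693603516), 89.63463592529297)
plate a [0.0321 0.0705 0.0754] s [-0.0412  0.0398]
pointer a [0.0659 0.0685 0.0694] z 0.052 453
green [0.0638 0.0733] 796
red [0.0742 0.0993] 3403
white [0.0557 0.0634] 888
t 19.5667 F [-9.65 -2.37  4.56]
Fx -9.93568273797347 0.49889680104211565 0.001574212215911883
the job is handed in; nothing more can be done
```

The cream cassette is pressed squarely against the plate with the yellow pointer in the middle of the green. The gripper was still holding and pushing it when I handed the job in at about 20 s.

I gripped it across its 48 mm sides and set it down flat between the blue lines, about 32 mm short of the plate. Then I slid it along the jig in three slow moves and held it pressed for about four seconds.

The last checks before hand-in showed:
- **Plate travel:** about 12.8 mm, and it did not change during the hold.
- **Push:** about 10 N on the wrist sensor, against about 10.7 N expected from the spring. The reading eased from 11.0 to 9.9 N during the hold.
- **Position:** within about 1 mm of the centre line, square to within about 0.01 rad and flat on the bed.
- **Clearance:** the wrist view showed the fingers clear of the plate.

None of the checks failed. I did not measure the other things on the bench again afterwards; the arm stayed clear of them as far as the pictures show.

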